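Tap the column of a headset stand into its base

TASK

Put the little headset stand together: take the column out of its packing block and tap or press its tapered foot straight down into the socket of the round base until friction grips it, firmly (about 15 newtons) but gently enough not to split the socket (never over 25 newtons). Leave the stand upright on its grey pad, about where the base is now, without disturbing the mug or the sticky notes.

Things in the scene. Friction and masses are not known exactly. Their poses are not given: they have to be found in the camera images.
- column: Column of the stand, steel, 152 mm tall, 0.25 kg, upright. Origin: centre of the flat tip of its tapered foot; z up along the column, x along the saddle bar. Tip 11 mm across, widening to 15 mm at 3 mm height, then an even taper to 21.3 mm across at 38 mm height, then a neck 14 mm across up to the bar at 132 mm.
- saddle (a point): Middle of the flat top of the column's black saddle bar, 152 mm above the column's origin, same axes. The bar is 90 mm long (x), 18 mm wide (y), 20 mm high, with a roll 24 mm across at each end that rises 4 mm above the middle. Grasp it in the middle across its 18 mm width, from above; its top may also be pressed with shut fingers.
- base: Round foot of the stand, dark steel, loose, 0.7 to 0.95 kg. Origin: centre of its underside, z up. Disc 100 mm across, 8 mm thick, with a central hub 48 mm across, 62 mm high, open at the top. More than 25 N of push on it splits the socket. After a push of 15 N the taper stays wedged; after less than about 11 N it is only loosely held, which does not count.
- hub_mouth (a point): Centre of the hub's rim, 62 mm above the base's origin. The 35 mm wide bore holds a black taper socket of four springy segments, flared mouth 24 mm across. It sits up to 8 mm higher or lower in each stand, unmeasured: the taper first touches with the column's origin 20 to 36 mm above the base's; the pressing force then grows about 4 N per mm.
- block: Cardboard-brown packing block, fixed, 80 x 80 x 60 mm, origin at the centre of its underside. At the start the column stands loosely in its central blind hole (25 mm across, 52 mm deep), tip 8 mm above the block's origin; draw it straight up by more than 55 mm.
- pad: Round grey felt pad, fixed, flat, 120 mm across, 3 mm thick; origin at the centre of its underside. The base stands on it, about in its middle, and stays there.
- mug: White mug with a handle, 83 x 118 x 93 mm, a bystander that must stay put; origin at the centre of its underside.
- sticky_pad: Pad of sticky notes, 76 x 76 x 19 mm, a bystander that must stay put; origin at the centre of its underside.
Mind the look-alikes: they are no part of the job. Leave any red look-alike of the column alone.

How it is judged:
By the outcome, as a careful person would: the job done as asked, in the order asked, and still so for the second after the job is handed in, with the robot touching nothing.
It also fails if it takes over 38 s, if anything falls off the work surface, if the arm or the gripper's body presses on something with over 40 N, if the wrist force passes 120 N, or if a joint passes its speed limit or range.

ROBOT

A 6-joint arm with a two-finger parallel gripper is mounted at the origin on a cart in front of the work surface, level with it; the furniture and walls round the work are solid. World frame = base frame: x ahead of the robot, y to its left, z up, the work surface at z = 0. Lengths are in m, angles in rad, forces in N, time in s.
With the tool pointing down it reaches from about 0.35 to 0.925 m from the base axis. Payload 6.4 kg.
Tool frame: the origin (TCP) lies at the very end of the fingers, on their centre line; the grasp point (between the pads) lies 19 mm behind it; z points along the fingers, x is the direction in which the jaws open and shut, and the axes are right-handed (so a half turn about z gives the same grasp; the last joint's range is limited). The gripper opens to 94 mm and grips with 3 to 60 N. Pads are 16 mm wide; open, the fingers measure 119 mm over their backs; the gripper's body (75 mm by 177 mm) begins 78 mm behind the grasp point.
Start: joints at [-1.323, 0.245, 1.558, -0, 1.339, -0.174], TCP at [0.266, -0.593, 0.205] pointing down, gripper open.
Joint ranges: [-3.13, 3.13], [-1.02, 2.26], [0.13, 2.54], [-0.95, 4.09], [0.21, 2.88], [-2.74, 2.74]. Speed limits (rad/s): [2.57, 2.57, 3.14, 3.14, 3.14, 3.14].

INTERFACE

Orientations are given as a unit quaternion [x, y, z, w].
In Python, from rig import ctrl gives the robot as it stands.
- The arm moves only by the tool carry_out, never from a script. Its arguments are lists of equal length, an entry for each row: "travel": the shift along the world's x, y, z in mm, a list of three; "yaw": the turn about the world's z in rad; "claw": the closure, from 0 (fully open) to 1 (shut). A call has 1 to 10 rows; each row shifts and turns the pose as measured when the row begins; what a row does not reach is not made up. A row lasts 1/12 s, in which the tool goes at most 41.7 mm and 7.16 degrees, less where a joint would pass 70% of its speed; a pose out of reach is approached as far as the arm can. A call is refused whole if a number of a shift passes 41.7 or a number of a turn 0.125, either way. A call with a gripper value outside its range is refused whole. The fingers move at their own pace and stop on an object; "force" is the grip in N (left out, the last holds). Time passes only in rows, so rows that do not move let the fingers close. It gives the time, the measured TCP pose, the force and the opening at its end, in the units of the state.
- ctrl.state(): the state, without advancing time (a new reading comes with each control period).
- ctrl.read_camera(name): name is "side" or "top" or "wrist"; returns a dict with "image" (384x512x3 uint8, red, green, blue), "z_map" (384x512 float32, m along the optical axis (not along the pixel's ray), 0 where there is no reading), "vertical_fov" (degrees; the focal length in pixels is half the picture's height over the tangent of half this angle, whatever the lens; pixels are square), "cx", "cy" (the principal point, pixels), "dist" ([k1, k2, p1, p2, k3] as OpenCV has them; the pictures are not rectified), "extrinsics" (4x4, takes a point from world to camera coordinates). Camera axes: x right, y up, looking along -z (the intrinsics and any distortion apply to the point x, -y, -z); pixel columns grow to the right and rows downward; lengths in m; the calibration is good to about 2 mm. A picture is of the moment at which its call begins.
- ctrl.sign_off(): hands the job in, once; it reports no verdict.
The state is a dict: "t": time; "q": joint angles; "qd": joint speeds; "tau": joint torques, N m; "tool_pos": TCP position; "ee_rot": TCP orientation; "ft_force": force on the tool from outside, world axes, zero at the start; "moment": the same for the moment, N m; "width": opening from 0.0 (shut) to 1.0 (fully open).
Only numpy, scipy, OpenCV 4.12 (cv2) and the standard library are available. Lean on these libraries where they do the work, as an engineer would, in place of code of your own. Each camera call takes 0.05 s, during which the arm holds its last target. There are 200 camera calls.

## Working session

There is one attempt and no reset: what is moved stays moved. The work goes in short steps, Python scripts to look and compute and a tool call to move; the robot and the scene stay as the last step left them, time stands still between calls to the robot, and variables do not carry over. Pictures are saved under pics/ and viewed, about 8 in all and at most 12, crops included, and the job is handed in when it is done.

Besides the shell and the picture viewer there is one more tool, called after "Emit:" as name(argument=value, ...), one argument or row to a line, values as JSON. carry_out: Moves the arm, as the interface text tells. Its arguments: {"type":"object","properties":{"travel":{"type":"array","items":{"type":"array","items":{"type":"number"}}},"yaw":{"type":"array","items":{"type":"number"}},"claw":{"type":"array","items":{"type":"number"}},"force":{"type":"number"}},"required":["travel","yaw","claw"]}

```bash
mkdir -p pics
cat > h.py <<'E'
import numpy as np, cv2
from rig import ctrl
def cam(n):
    c=ctrl.read_camera(n); H,W=c["image"].shape[:2]
    f=H/2/np.tan(np.radians(c["vertical_fov"])/2)
    c["K"]=np.array([[f,0,c["cx"]],[0,f,c["cy"]],[0,0,1.]]); c["D"]=np.array(c["dist"],float); c["E"]=np.array(c["extrinsics"]); return c
def ray(c,uv):
    p=cv2.undistortPoints(np.array(uv,float).reshape(-1,1,2),c["K"],c["D"]).reshape(-1,2)
    d=np.c_[p[:,0],-p[:,1],-np.ones(len(p))]; R=c["E"][:3,:3]
    return -R.T@c["E"][:3,3], d@R
def plane(c,uv,z):
    o,d=ray(c,uv); return o+d*((z-o[2])/d[:,2])[:,None]
def depthpts(c,uv):
    uv=np.array(uv).reshape(-1,2); o,d=ray(c,uv); z=c["z_map"][uv[:,1].astype(int),uv[:,0].astype(int)]
    return o+d*z[:,None]
def proj(c,P):
    q=np.array(P,float).reshape(-1,3)@c["E"][:3,:3].T+c["E"][:3,3]; q=q*[1,-1,-1]
    return cv2.projectPoints(q,np.zeros(3),np.zeros(3),c["K"],c["D"])[0].reshape(-1,2)
def save(c,n): cv2.imwrite("pics/"+n+".png",cv2.cvtColor(c["image"],cv2.COLOR_RGB2BGR))
E
python3 - <<'E'
from h import *
s=ctrl.state(); print({k:np.round(v,3) for k,v in s.items()})
for n in("top","side"):
    c=cam(n); save(c,n+"0"); print(n,c["K"][0,0],c["cx"],c["cy"],c["D"],np.round(c["E"],3).tolist(), (c["z_map"]>0).mean())
E
```

```text
{'t': np.float64(0.0), 'q': array([-1.323,  0.246,  1.559, -0.   ,  1.339, -0.174]), 'qd': array([ 0.001, -0.001,  0.   ,  0.   ,  0.001, -0.001]), 'tau': array([-2.0000e-03, -4.1584e+01, -3.1460e+01,  6.8000e-02,  3.3000e-02,
       -0.0000e+00]), 'tool_pos': array([ 0.266, -0.592,  0.204]), 'ee_rot': array([ 0.839, -0.543, -0.001, -0.001]), 'ft_force': array([ 0.808, -0.68 ,  0.154]), 'moment': array([-0.004,  0.062, -0.015]), 'width': np.float64(1.003)}
top 363.55196373383484 259.2519188117818 194.25755852502226 [-0.04147076  0.          0.          0.          0.        ] [[0.018, -1.0, 0.025, -0.147], [0.993, 0.021, 0.112, -0.526], [-0.113, 0.023, 0.993, -1.171], [0.0, 0.0, 0.0, 1.0]] 0.9961446126302084
side 399.80996321441233 257.36868774989614 196.6639491083029 [-0.05098547  0.          0.          0.          0.        ] [[-0.799, -0.601, 0.023, 0.342], [0.393, -0.493, 0.776, -0.381], [-0.455, 0.63, 0.63, -1.062], [0.0, 0.0, 0.0, 1.0]] 0.9866485595703125
```

View pics/top0.png

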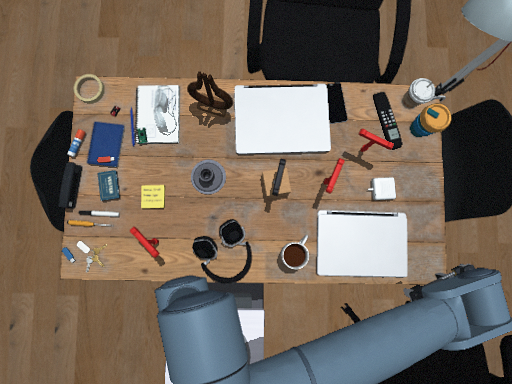

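View pics/side0.png

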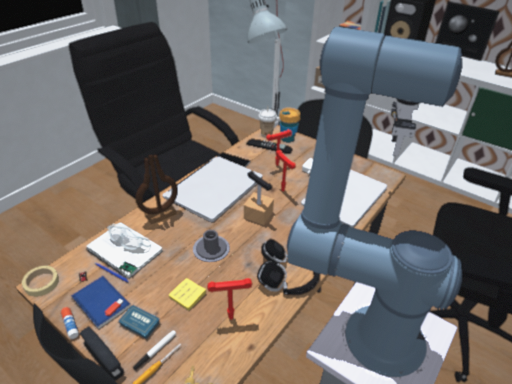

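Candidates for the column: the black-bar column in the brown block at top (279,177), and red look-alikes at (334,176), (375,139) and (146,242). I choose the black bar in the block. The base is the grey disc at (207,176), the mug is at (295,255), and the sticky notes are at (152,196).

Run:
```python
from h import *
c=cam("top"); g=c["image"]
uu,vv=np.meshgrid(np.arange(512),np.arange(384)); uv=np.c_[uu.ravel(),vv.ravel()]
P=depthpts(c,uv).reshape(384,512,3); np.save("P.npy",P)
def box(m,u0,u1,v0,v1): return m&(uu>=u0)&(uu<=u1)&(vv>=v0)&(vv<=v1)
mx=g.max(2).astype(int)
m=box((P[...,2]>0.135)&(mx<90),262,300,150,205)
pts=np.c_[uu[m],vv[m]]; X=P[m]
r=cv2.minAreaRect(pts.astype(np.float32)); 
b=plane(c,cv2.boxPoints(r),0.162)
print("bar",m.sum(),r,"ctr",plane(c,[r[0]],0.162),"z",np.percentile(X[:,2],[5,50,95]),"depth mean",X.mean(0)); print(b)
# block top
m=box((abs(P[...,2]-0.06)<0.006),250,300,155,215); r=cv2.minAreaRect(np.c_[uu[m],vv[m]].astype(np.float32)); print("block",m.sum(),plane(c,[r[0]],.06),plane(c,cv2.boxPoints(r),.06))
# base
for z,lo,hi in((.065,.055,.075),(.011,.007,.016)):
    m=box((P[...,2]>lo)&(P[...,2]<hi),180,235,150,205); 
    cs=max(cv2.findContours(m.astype(np.uint8),0,1)[0],key=cv2.contourArea)
    cc,rr=cv2.minEnclosingCircle(cs); print("base",z,m.sum(),cc,rr,plane(c,[cc],z),"r",rr*np.median(P[m]-0,axis=0)[2], P[m].mean(0), "ell",cv2.fitEllipse(cs))
for n,p in(("mug",(295,255)),("sticky",(152,196)),("red",(334,176)),("headset",(231,232))): print(n,P[p[1],p[0]])
a=cv2.resize(g[130:230,165:315],None,fx=5,fy=5,interpolation=cv2.INTER_CUBIC); cv2.imwrite("pics/crop1.png",a[...,::-1])
```

```text
bar 213 ((277.11944580078125, 182.2920379638672), (6.184337139129639, 48.54915237426758), 14.620874404907227) ctr [[ 0.55091576 -0.1860471   0.162     ]] z [0.15548346 0.15971985 0.16470297] depth mean [ 0.56693024 -0.1898357   0.16469614]
[[ 0.48292007 -0.16006386  0.162     ]
 [ 0.62433754 -0.19451351  0.162     ]
 [ 0.62002238 -0.21246945  0.162     ]
 [ 0.47867523 -0.17773493  0.162     ]]
block 424 [[ 0.568291  -0.1914143  0.06     ]] [[ 0.60000484 -0.14459853  0.06      ]
 [ 0.61533751 -0.22431058  0.06      ]
 [ 0.53671415 -0.23805034  0.06      ]
 [ 0.52175092 -0.15887699  0.06      ]]
base 0.065 89 (205.69444274902344, 174.13888549804688) 7.393896579742432 [[0.58681286 0.03800352 0.065     ]] r 0.4652827849672342 [0.58773984 0.03785688 0.06278433] ell ((205.70648193359375, 174.1246795654297), (13.915196418762207, 14.144015312194824), 137.3752899169922)
base 0.011 397 (207.59375, 177.0437469482422) 14.724380493164062 [[0.58602055 0.03810257 0.011     ]] r 0.14904866742516162 [0.58416865 0.0361341  0.01032861] ell ((207.4673309326172, 176.82586669921875), (26.96881675720215, 27.889263153076172), 68.41388702392578)
mug [ 0.33315397 -0.25458277  0.0507164 ]
sticky [0.51820288 0.22300415 0.00719105]
red [ 0.57545723 -0.35833188  0.15146656]
headset [ 0.40271785 -0.04851338  0.06462308]
```

View pics/crop1.png

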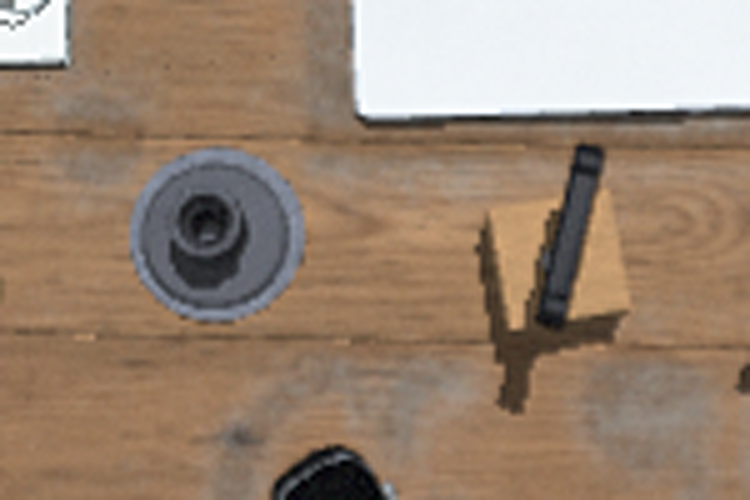

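Run:
```python
from h import *
c=cam("top"); a=plane(c,[[283,159.6],[275.4,195],[279.2,177.3]],0.164); print(a,np.linalg.norm(a[0]-a[1]),np.arctan2(*(a[0]-a[1])[[1,0]]))
```

```text
[[ 0.61931525 -0.20260177  0.164     ]
 [ 0.51271891 -0.18131104  0.164     ]
 [ 0.56568985 -0.19188609  0.164     ]] 0.1087017696779509 -0.19713810769018872
```

Emit:
carry_out(
  travel=[
    [0,0,35],
    [0,0,35],
    [0,0,35],
    [20,28,0],
    [20,28,0],
    [20,28,0],
    [20,28,0],
    [20,28,0],
    [20,28,0],
    [20,28,0],
  ],
  yaw=[0,0,0,-0.06,-0.06,-0.06,-0.06,-0.06,-0.06,-0.06],
  claw=[0,0,0,0,0,0,0,0,0,0],
  force=30,
)

```text
t: 1.03
tool_pos: [0.4051, -0.3906, 0.3105]
ee_rot: [-0.697, 0.718, 0.001, 0.003]
ft_force: [-0.0, -0.6, -0.1]
width: 0.997
```

Emit:
carry_out(
  travel=[
    [23,28,0],
    [23,28,0],
    [23,28,0],
    [23,28,0],
    [23,28,0],
    [23,28,0],
    [22,28,0],
    [0,0,0],
    [0,0,0],
  ],
  yaw=[-0.025,-0.025,-0.025,-0.025,-0.025,-0.025,-0.02,0,0],
  claw=[0,0,0,0,0,0,0,0,0],
)

```text
t: 1.78
tool_pos: [0.573, -0.1766, 0.3094]
ee_rot: [-0.632, 0.775, 0.002, 0.004]
ft_force: [-0.1, -0.4, 0.7]
width: 0.998
```

Run:
```python
from h import *
s=ctrl.state(); print(s["tool_pos"],s["ee_rot"],s["ft_force"])
c=cam("wrist"); save(c,"w1"); print(proj(c,[[.5657,-.1919,.16],s["tool_pos"]]), c["K"][0,0], -c["E"][:3,:3].T@c["E"][:3,3])
```

```text
[ 0.57296828 -0.17658427  0.30940374] [-0.63157406  0.77530401  0.00150891  0.00395347] [-0.0682277  -0.38188329  0.67616568]
[[268.84683187 182.10938487]
 [252.7346369  228.37967839]] 302.555651643401 [ 0.64159853 -0.1925231   0.488073  ]
```

View pics/w1.png

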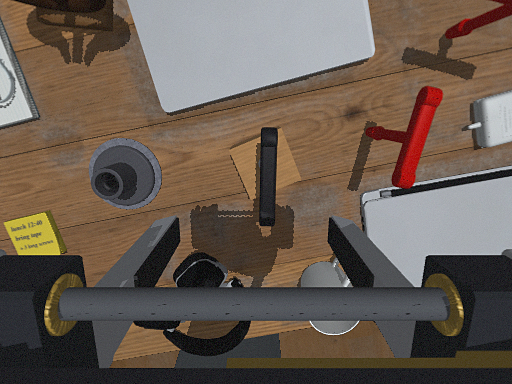

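Wrist view: black bar from (270,127) to (267,225), standing in the brown block. The base hub mouth is at (108,182), and the red look-alike is well to the right (415,135).

```bash
cat > m.py <<'E'
from h import *
def bar(c,u0,u1,v0,v1,z,lo,th=80):
    uu,vv=np.meshgrid(np.arange(512),np.arange(384))
    P=depthpts(c,np.c_[uu.ravel(),vv.ravel()]).reshape(384,512,3)
    m=(P[...,2]>lo)&(c["image"].max(2)<th)&(uu>u0)&(uu<u1)&(vv>v0)&(vv<v1)
    n,l,st,_=cv2.connectedComponentsWithStats(m.astype(np.uint8)); m=l==1+st[1:,4].argmax()
    r=cv2.minAreaRect(np.c_[uu[m],vv[m]].astype(np.float32)); b=plane(c,cv2.boxPoints(r),z)
    e=[(b[0]+b[1])/2,(b[2]+b[3])/2]; e2=[(b[1]+b[2])/2,(b[3]+b[0])/2]
    d,w=(e[0]-e[1]),(e2[0]-e2[1])
    if np.linalg.norm(w)>np.linalg.norm(d): d,w=w,d
    a=np.arctan2(d[1],d[0]); a=(a+np.pi/2)%np.pi-np.pi/2
    return b.mean(0),np.linalg.norm(d),np.linalg.norm(w),a,np.median(P[m],0),r
E
python3 - <<'E'
from m import *
c=cam("wrist"); print(bar(c,240,300,110,240,.162,.13))
s=ctrl.state();print(s["tool_pos"],np.arctan2(2*s["ee_rot"][0]*s["ee_rot"][1],s["ee_rot"][0]**2-s["ee_rot"][1]**2))
g=c["image"]; uu,vv=np.meshgrid(np.arange(512),np.arange(384)); P=depthpts(c,np.c_[uu.ravel(),vv.ravel()]).reshape(384,512,3)
for z,lo,hi in((.065,.056,.075),(.011,.008,.016)):
    m=(P[...,2]>lo)&(P[...,2]<hi)&(uu>80)&(uu<170)&(vv>130)&(vv<215)
    cs=max(cv2.findContours(m.astype(np.uint8),0,1)[0],key=cv2.contourArea).reshape(-1,2)
    w=plane(c,cs,z)[:,:2]; cc,r=cv2.minEnclosingCircle(w.astype(np.float32)); print(z,m.sum(),cc,r)
E
```

```text
(array([ 0.57081525, -0.19150559,  0.162     ]), np.float64(0.11047639228924246), np.float64(0.01814970600964668), np.float64(-0.22498686564566905), array([ 0.57359318, -0.19231266,  0.15985181]), ((267.6831359863281, 176.006103515625), (16.490840911865234, 98.4453353881836), 1.9091525077819824))
[ 0.57230626 -0.1777602   0.30942933] -1.7765524125433858
0.065 515 (0.5886870622634888, 0.035712625831365585) 0.025460530072450638
0.011 1625 (0.5881430506706238, 0.0368487685918808) 0.049127571284770966
```

Emit:
carry_out(
  travel=[
    [-3,-14,0],
    [0,0,-25],
    [0,0,-25],
    [0,0,-25],
    [0,0,-25],
    [0,0,0],
    [0,0,0],
  ],
  yaw=[0,0,0,0,0,0,0],
  claw=[0,0,0,0,0,0,0],
)

```text
t: 2.47
tool_pos: [0.564, -0.2069, 0.2092]
ee_rot: [-0.625, 0.78, -0.002, 0.004]
ft_force: [-0.6, -0.1, 0.4]
width: 1.0
```

Run:
```python
from m import *
c=cam("wrist"); s=ctrl.state();print(s["tool_pos"],s["ee_rot"],proj(c,[[.569,-.192,.16]])); save(c,"w2")
print(bar(c,200,310,60,300,.162,.135))
```

```text
[ 0.56382092 -0.20678109  0.20899245] [-0.62515388  0.78049081 -0.00203406  0.00354896] [[233.12946734 203.64366482]]
(array([ 0.57073209, -0.19210723,  0.162     ]), np.float64(0.10926922597320617), np.float64(0.018795533322392838), np.float64(-0.22630813134959182), array([ 0.57469082, -0.19298706,  0.15984193]), ((232.5364532470703, 198.49961853027344), (135.21141052246094, 24.12369155883789), 89.40319061279297))
```

View pics/w2.png

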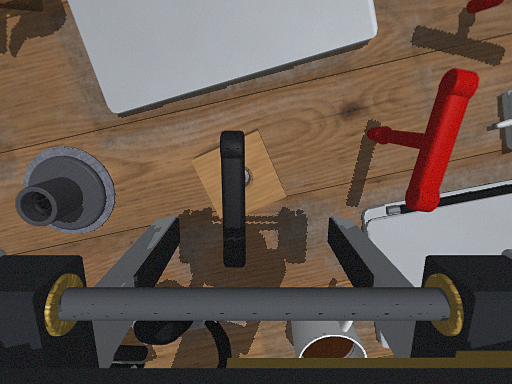

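Wrist view: the bar runs from (232,131) to (235,266). The gripper sits about 15 mm too far to −y, so I correct that.

Emit:
carry_out(
  travel=[
    [5,13,0],
    [0,0,0],
    [0,0,0],
  ],
  yaw=[0,0,0],
  claw=[0,0,0],
)

```text
t: 2.77
tool_pos: [0.5705, -0.1955, 0.2137]
ee_rot: [-0.624, 0.781, -0.005, 0.005]
ft_force: [-0.8, 0.2, 0.4]
width: 1.0
```

Emit:
carry_out(
  travel=[
    [0,3,-25],
    [0,0,-25],
    [0,0,-20],
    [0,0,0],
    [0,0,0],
  ],
  yaw=[0,0,0,0,0],
  claw=[0,0,0,0,0],
)

```text
t: 3.18
tool_pos: [0.576, -0.1933, 0.1513]
ee_rot: [-0.625, 0.78, -0.013, 0.008]
ft_force: [1.2, -0.0, 1.4]
width: 1.005
```

Emit:
carry_out(
  travel=[
    [0,0,30],
    [0,0,30],
    [0,0,0],
    [0,0,0],
  ],
  yaw=[0,0,0,0],
  claw=[0,0,0,0],
)

```text
t: 3.52
tool_pos: [0.5772, -0.1932, 0.2186]
ee_rot: [-0.626, 0.78, -0.015, 0.009]
ft_force: [0.2, -0.4, -0.1]
width: 0.997
```

Emit:
carry_out(
  travel=[
    [0,0,-8],
    [0,0,-8],
    [0,0,-8],
    [0,0,-8],
    [0,0,-8],
    [0,0,-8],
    [0,0,0],
  ],
  yaw=[0,0,0,0,0,0,0],
  claw=[0,0,0,0,0,0,0],
)

```text
t: 4.1
tool_pos: [0.5755, -0.1922, 0.1629]
ee_rot: [-0.626, 0.78, -0.013, 0.008]
ft_force: [-0.2, 0.2, -0.5]
width: 0.998
```

Emit:
carry_out(
  travel=[
    [-3,0,-6],
    [-2,0,-6],
    [-1,0,-6],
    [0,0,-6],
    [0,0,-4],
    [0,0,-2],
    [0,0,0],
  ],
  yaw=[0,0,0,0,0,0,0],
  claw=[0,0,0,0,0,0,0],
)

```text
t: 4.68
tool_pos: [0.5681, -0.1919, 0.1282]
ee_rot: [-0.626, 0.78, -0.012, 0.007]
ft_force: [0.2, -0.0, 0.0]
width: 0.998
```

Emit:
carry_out(
  travel=[
    [0,0,2],
    [0,0,0],
    [0,0,0],
    [0,0,0],
    [0,0,0],
    [0,0,0],
    [0,0,0],
    [0,0,0],
  ],
  yaw=[0,0,0,0,0,0,0,0],
  claw=[1,1,1,1,1,1,1,1],
  force=40,
)

```text
t: 5.35
tool_pos: [0.5695, -0.1926, 0.1325]
ee_rot: [-0.626, 0.78, -0.014, 0.008]
ft_force: [0.6, 0.3, -0.4]
width: 0.472
```

Emit:
carry_out(
  travel=[
    [0,0,0],
    [0,0,0],
    [0,0,0],
    [0,0,0],
    [0,0,0],
    [0,0,0],
  ],
  yaw=[0,0,0,0,0,0],
  claw=[1,1,1,1,1,1],
)

```text
t: 5.85
tool_pos: [0.5694, -0.1929, 0.1325]
ee_rot: [-0.626, 0.78, -0.014, 0.008]
ft_force: [-0.5, -0.5, 0.5]
width: 0.189
```

Emit:
carry_out(
  travel=[
    [0,0,4],
    [0,0,10],
    [0,0,14],
    [0,0,14],
    [0,0,14],
    [0,0,14],
    [0,0,10],
    [0,0,5],
    [0,0,0],
    [0,0,0],
  ],
  yaw=[0,0,0,0,0,0,0,0,0,0],
  claw=[1,1,1,1,1,1,1,1,1,1],
)

```text
t: 6.68
tool_pos: [0.5668, -0.1906, 0.2211]
ee_rot: [-0.626, 0.78, -0.011, 0.008]
ft_force: [0.6, -0.2, -2.7]
width: 0.193
```

Run:
```python
from m import *
s=ctrl.state();print(s["tool_pos"],s["ee_rot"],s["ft_force"],s["width"])
c=cam("side"); save(c,"s1"); print(proj(c,[[.57,-.192,.105],[.588,.037,.065]]))
g=c["image"][120:300,170:330]; cv2.imwrite("pics/s1c.png",cv2.resize(g,None,fx=3,fy=3,interpolation=2)[...,::-1])
```

```text
[ 0.56682515 -0.19059159  0.22112444] [-0.62603464  0.77968059 -0.01103006  0.00755945] [ 0.58759176 -0.17056846 -2.7362997 ] 0.19321080847404884
[[258.47331559 191.05779484]
 [210.32805518 233.75961267]]
```

View pics/s1c.png

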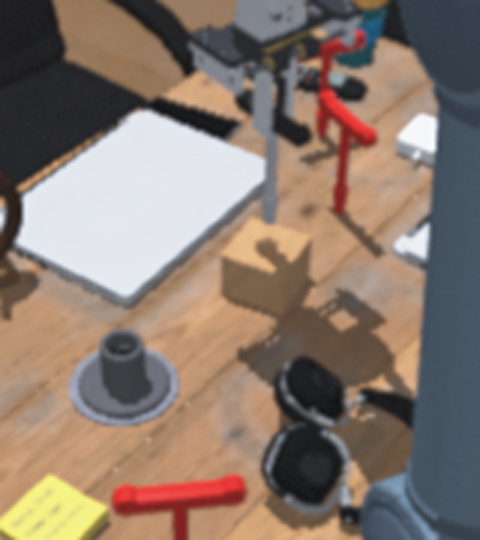

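Column lifted clean: tip at side px (260,193), clear of the block. Hub mouth at side px (211,234). Now traverse.

Emit:
carry_out(
  travel=[
    [1,8,2],
    [2,18,2],
    [2,24,1],
    [2,24,0],
    [2,24,0],
    [2,24,0],
    [2,24,0],
    [2,24,0],
    [2,18,0],
    [1,10,0],
  ],
  yaw=[0,0,0,0,0,0,0,0,0,0],
  claw=[1,1,1,1,1,1,1,1,1,1],
)

```text
t: 7.57
tool_pos: [0.5793, 0.0197, 0.2172]
ee_rot: [-0.624, 0.781, -0.003, 0.004]
ft_force: [0.0, -0.7, -2.7]
width: 0.19
```

Emit:
carry_out(
  travel=[
    [0,3,0],
    [0,0,0],
    [0,0,0],
  ],
  yaw=[0,0,0],
  claw=[1,1,1],
)

```text
t: 7.82
tool_pos: [0.5782, 0.0252, 0.2155]
ee_rot: [-0.625, 0.78, -0.002, 0.002]
ft_force: [-0.2, -0.3, -3.0]
width: 0.189
```

Run:
```python
from m import *
s=ctrl.state();print(s["tool_pos"],s["ee_rot"])
c=cam("side"); t=s["tool_pos"]; p=proj(c,[t+[-.003,.0014,-.1245],t+[0,0,-.1245],[.5875,.037,.065],[.5975,.037,.065],[.5875,.047,.065]]); print(p)
u,v=208,205
g=c["image"][140:270,150:280]; cv2.imwrite("pics/s2.png",cv2.resize(g,None,fx=6,fy=6,interpolation=2)[:600,:,::-1] if 0 else cv2.resize(g,(600,600),interpolation=2)[...,::-1])
w=cam("wrist"); print(proj(w,[t+[-.003,.0014,-.1245],[.5875,.037,.065]])); save(w,"w3")
```

```text
[0.57824109 0.02522652 0.21549579] [-0.6254764   0.78023583 -0.00228036  0.00247504]
[[215.17008556 227.75344353]
 [214.74908646 227.10135758]
 [210.44563462 233.82838299]
 [208.10224214 232.45762537]
 [208.3109938  235.57351211]]
[[252.07582994 187.21703213]
 [240.62128859 173.198731  ]]
```

View pics/s2.png

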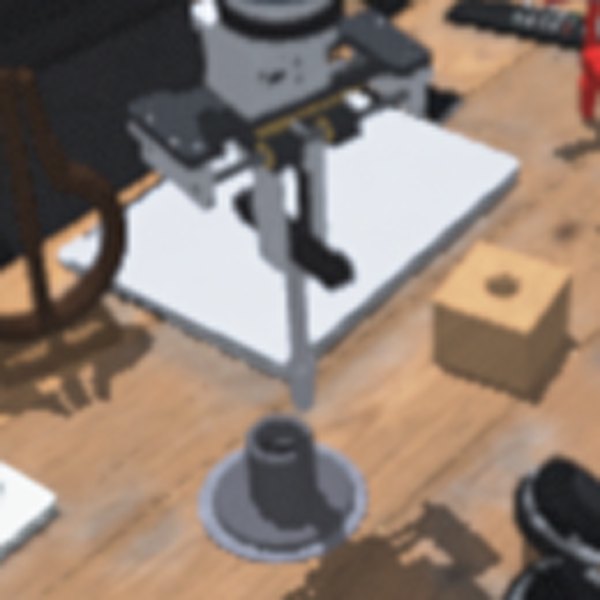

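View pics/w3.png

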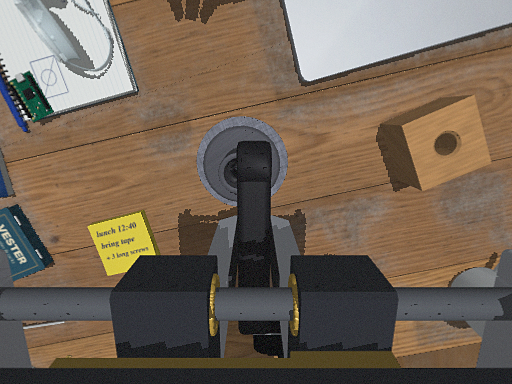

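Side view: tip at px (215.4,227.8), matching my prediction of (215.2,227.8). The hub mouth at (210.7,234.5) also matches. Wrist view: the hub mouth shows at about (235,170) beside the bar end. Remaining shift is about +12, +10.5 mm.

Emit:
carry_out(
  travel=[
    [3,3,0],
    [4,3,0],
    [3,3,0],
    [1,1,0],
    [0,0,0],
    [0,0,0],
  ],
  yaw=[0,0,0,0,0,0],
  claw=[1,1,1,1,1,1],
)

```text
t: 8.42
tool_pos: [0.5912, 0.0326, 0.2159]
ee_rot: [-0.623, 0.782, -0.003, 0.003]
ft_force: [-0.3, 0.3, -1.6]
width: 0.19
```

```bash
cat > tip.py <<'E'
from m import *
from scipy.spatial.transform import Rotation as R
def tip(s):
    zg=np.array([.030,-.0118]); zn=R.from_quat(s["ee_rot"]).as_matrix()[:2,2]; d=zn-zg
    t=np.array(s["tool_pos"]); g=t[:2]-.019*zn
    return np.r_[g+d*.1435,t[2]-.1245],d
if __name__=="__main__":
    s=ctrl.state(); p,d=tip(s); print("tip",p,"tilt",d,"ft",s["ft_force"],"t",s["t"],"err mm",1e3*(np.array([.5875,.037])-p[:2]))
E
python3 tip.py
```

```text
tip [0.58785932 0.0341291  0.09138606] tilt [-0.02230742  0.01080941] ft [-0.32078125  0.28266086 -1.63640531] t 8.4167 err mm [-0.35931942  2.87090224]
```

Emit:
carry_out(
  travel=[
    [0,2,-3],
    [0,1,-6],
    [0,0,-7],
    [0,0,-7],
    [0,0,-7],
    [0,0,-5],
    [0,0,-3],
    [0,0,0],
  ],
  yaw=[0,0,0,0,0,0,0,0],
  claw=[1,1,1,1,1,1,1,1],
)

```text
t: 9.08
tool_pos: [0.5898, 0.0359, 0.1722]
ee_rot: [-0.623, 0.782, -0.002, 0.002]
ft_force: [0.4, 0.5, -2.2]
width: 0.19
```

```bash
python3 tip.py
```

```text
tip [0.58611732 0.03753765 0.04773172] tilt [-0.02524259  0.01104658] ft [ 0.43024012  0.52362996 -2.21914033] t 9.0833 err mm [ 1.38267564 -0.53765171]
```

Emit:
carry_out(
  travel=[
    [1,0,-2],
    [0,0,-2],
    [0,0,-2],
    [0,0,-2],
    [0,0,-1],
  ],
  yaw=[0,0,0,0,0],
  claw=[1,1,1,1,1],
)

```text
t: 9.5
tool_pos: [0.5916, 0.0358, 0.1631]
ee_rot: [-0.623, 0.782, -0.002, 0.002]
ft_force: [0.1, 0.8, -2.5]
width: 0.185
```

Emit:
carry_out(
  travel=[
    [0,0,-1],
    [0,0,-1],
    [0,0,-1],
    [0,0,0],
  ],
  yaw=[0,0,0,0],
  claw=[1,1,1,1],
)

```text
t: 9.83
tool_pos: [0.5918, 0.0359, 0.1601]
ee_rot: [-0.623, 0.782, -0.002, 0.002]
ft_force: [-0.7, 1.1, -1.8]
width: 0.191
```

Emit:
carry_out(
  travel=[
    [0,0,-1],
    [0,0,-1],
    [0,0,-1],
  ],
  yaw=[0,0,0],
  claw=[1,1,1],
)

```text
t: 10.08
tool_pos: [0.592, 0.0361, 0.1573]
ee_rot: [-0.623, 0.782, -0.002, 0.003]
ft_force: [-0.2, 0.4, -1.7]
width: 0.19
```

Emit:
carry_out(
  travel=[
    [0,0,-1],
    [0,0,-1],
    [0,0,0],
  ],
  yaw=[0,0,0],
  claw=[1,1,1],
)

```text
t: 10.33
tool_pos: [0.5918, 0.0363, 0.1549]
ee_rot: [-0.623, 0.782, -0.002, 0.003]
ft_force: [0.3, -0.3, -1.5]
width: 0.191
```

Emit:
carry_out(
  travel=[
    [0,0,-1],
    [0,0,-1],
    [0,0,0],
  ],
  yaw=[0,0,0],
  claw=[1,1,1],
)

```text
t: 10.58
tool_pos: [0.5918, 0.0365, 0.1527]
ee_rot: [-0.623, 0.782, -0.002, 0.003]
ft_force: [-0.4, 1.0, -1.5]
width: 0.187
```

Emit:
carry_out(
  travel=[
    [0,0,-1],
    [0,0,-1],
    [0,0,0],
  ],
  yaw=[0,0,0],
  claw=[1,1,1],
)

```text
t: 10.83
tool_pos: [0.5918, 0.0367, 0.1505]
ee_rot: [-0.623, 0.782, -0.002, 0.003]
ft_force: [0.0, 0.2, -1.7]
width: 0.189
```

Emit:
carry_out(
  travel=[
    [0,0,-1],
    [0,0,-1],
    [0,0,0],
  ],
  yaw=[0,0,0],
  claw=[1,1,1],
)

```text
t: 11.08
tool_pos: [0.5917, 0.0368, 0.1484]
ee_rot: [-0.623, 0.782, -0.002, 0.003]
ft_force: [-0.6, 1.0, -1.5]
width: 0.188
```

Emit:
carry_out(
  travel=[
    [0,0,-1],
    [0,0,0],
  ],
  yaw=[0,0],
  claw=[1,1],
)

```text
t: 11.25
tool_pos: [0.5916, 0.0368, 0.1473]
ee_rot: [-0.623, 0.782, -0.002, 0.003]
ft_force: [-0.8, 0.5, -2.8]
width: 0.19
```

Emit:
carry_out(
  travel=[
    [0,0,-1],
    [0,0,0],
  ],
  yaw=[0,0],
  claw=[1,1],
)

```text
t: 11.42
tool_pos: [0.5918, 0.0368, 0.1466]
ee_rot: [-0.623, 0.782, -0.002, 0.003]
ft_force: [-0.9, 1.2, -2.0]
width: 0.187
```

```bash
python3 tip.py
python3 - <<'E'
from h import *
c=cam("side"); g=c["image"][140:270,150:280]; cv2.imwrite("pics/s3.png",cv2.resize(g,(600,600),interpolation=2)[...,::-1])
E
```

```text
tip [0.58827327 0.03864955 0.02212996] tilt [-0.02335097  0.01300746] ft [-0.88866372  1.19373882 -2.03376694] t 11.4167 err mm [-0.77326558 -1.64955486]
```

View pics/s3.png

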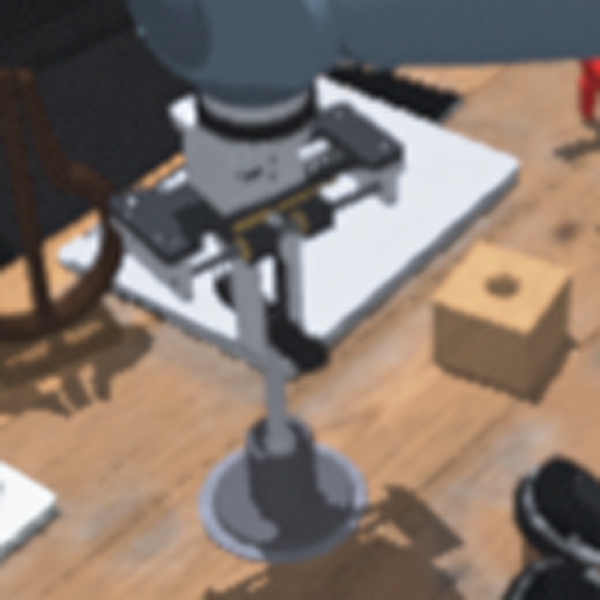

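Side view: the foot is inside the hub (crop 280,440). There is no axial load yet, so I continue in 1 mm steps.

Emit:
carry_out(
  travel=[
    [0,0,-1],
    [0,0,0],
  ],
  yaw=[0,0],
  claw=[1,1],
)

```text
t: 11.63
tool_pos: [0.5919, 0.0368, 0.1462]
ee_rot: [-0.623, 0.782, -0.002, 0.003]
ft_force: [-2.4, 0.1, -2.8]
width: 0.189
```

Emit:
carry_out(
  travel=[
    [0,0,-1],
    [0,0,0],
  ],
  yaw=[0,0],
  claw=[1,1],
)

```text
t: 11.8
tool_pos: [0.592, 0.0368, 0.1458]
ee_rot: [-0.623, 0.782, -0.002, 0.003]
ft_force: [-1.5, 0.6, -0.6]
width: 0.19
```

Emit:
carry_out(
  travel=[
    [0,0,-1],
    [0,0,0],
  ],
  yaw=[0,0],
  claw=[1,1],
)

```text
t: 11.97
tool_pos: [0.5921, 0.0367, 0.1454]
ee_rot: [-0.623, 0.782, -0.002, 0.003]
ft_force: [-2.0, 0.6, 0.6]
width: 0.191
```

Emit:
carry_out(
  travel=[
    [-0.5,0,-1],
    [0,0,-1],
    [0,0,0],
  ],
  yaw=[0,0,0],
  claw=[1,1,1],
)

```text
t: 12.22
tool_pos: [0.5923, 0.0368, 0.1451]
ee_rot: [-0.623, 0.782, -0.002, 0.004]
ft_force: [-1.8, 2.2, 0.3]
width: 0.188
```

Emit:
carry_out(
  travel=[
    [0,0,-1],
    [0,0,-1],
    [0,0,0],
  ],
  yaw=[0,0,0],
  claw=[1,1,1],
)

```text
t: 12.47
tool_pos: [0.5927, 0.037, 0.1448]
ee_rot: [-0.623, 0.782, -0.003, 0.004]
ft_force: [-2.3, 2.2, -0.5]
width: 0.187
```

Emit:
carry_out(
  travel=[
    [0,0,-2],
    [0,0,-3],
  ],
  yaw=[0,0],
  claw=[1,1],
)

```text
t: 12.63
tool_pos: [0.5947, 0.0369, 0.1432]
ee_rot: [-0.623, 0.782, -0.004, 0.006]
ft_force: [-3.1, 1.3, 15.1]
width: 0.186
```

Emit:
carry_out(
  travel=[
    [0,0,-3],
  ],
  yaw=[0],
  claw=[1],
)

```text
t: 12.72
tool_pos: [0.5964, 0.0367, 0.1429]
ee_rot: [-0.623, 0.782, -0.006, 0.007]
ft_force: [-3.2, 1.0, 13.5]
width: 0.189
```

Emit:
carry_out(
  travel=[
    [0,0,0],
    [0,0,0],
  ],
  yaw=[0,0],
  claw=[1,1],
)

```text
t: 12.88
tool_pos: [0.5961, 0.0368, 0.143]
ee_rot: [-0.623, 0.782, -0.005, 0.007]
ft_force: [-2.5, 1.2, 2.1]
width: 0.186
```

Emit:
carry_out(
  travel=[
    [0,0,0],
    [0,0,0],
    [0,0,0],
    [0,0,0],
    [0,0,0],
    [0,0,0],
  ],
  yaw=[0,0,0,0,0,0],
  claw=[0.5,0.5,0.5,0.5,0.5,0.5],
)

```text
t: 13.38
tool_pos: [0.598, 0.0354, 0.1417]
ee_rot: [-0.623, 0.782, -0.008, 0.008]
ft_force: [-0.3, -1.5, 0.8]
width: 0.497
```

Run:
```python
from m import *
s=ctrl.state(); print(s["tool_pos"],s["ee_rot"],s["ft_force"],s["width"],s["t"])
c=cam("side"); g=c["image"][140:270,150:280]; cv2.imwrite("pics/s4.png",cv2.resize(g,(600,600),interpolation=2)[...,::-1])
```

```text
[0.59795837 0.03540267 0.14174505] [-0.62323794  0.78194272 -0.00827045  0.00846476] [-0.34757607 -1.54309689  0.84378127] 0.49745837199280935 13.3833
```

View pics/s4.png

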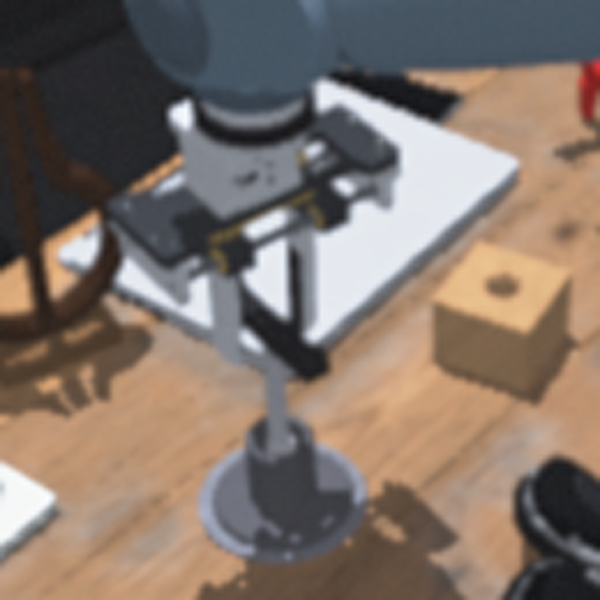

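Side view: the column stands in the hub (crop neck 276,400; base unmoved). I back off upward and check from above.

Emit:
carry_out(
  travel=[
    [0,0,5],
    [0,0,10],
    [0,0,12],
    [0,0,12],
    [0,0,12],
    [0,0,8],
    [0,0,0],
  ],
  yaw=[0,0,0,0,0,0,0],
  claw=[0.5,0.5,0.5,0.5,0.7,1,1],
)

```text
t: 14.02
tool_pos: [0.5987, 0.0353, 0.2091]
ee_rot: [-0.623, 0.782, -0.01, 0.01]
ft_force: [1.1, -0.6, -0.1]
width: 0.321
```

Emit:
carry_out(
  travel=[
    [0,0,0],
    [0,0,0],
    [0,0,0],
    [0,0,0],
  ],
  yaw=[0,0,0,0],
  claw=[1,1,1,1],
)

```text
t: 14.35
tool_pos: [0.5989, 0.0353, 0.21]
ee_rot: [-0.623, 0.782, -0.01, 0.01]
ft_force: [0.6, 0.3, 1.3]
width: 0.041
```

Run:
```python
from m import *
s=ctrl.state(); print(s["tool_pos"],s["ee_rot"],s["ft_force"],s["width"],s["t"])
w=cam("wrist"); save(w,"w5")
print(proj(w,[[.589,.037,.17]]))
b=bar(w,190,320,40,300,.173,.13); print(b)
uu,vv=np.meshgrid(np.arange(512),np.arange(384)); P=depthpts(w,np.c_[uu.ravel(),vv.ravel()]).reshape(384,512,3)
for z,lo,hi in((.065,.056,.075),(.011,.008,.016)):
    m=(P[...,2]>lo)&(P[...,2]<hi)&(np.hypot(P[...,0]-.588,P[...,1]-.037)<.06)
    x=P[m]; print(z,m.sum(),x[:,:2].min(0),x[:,:2].max(0))
c=cam("side")
# pole edges in side view: neck centroid by depth at heights
P=depthpts(c,np.c_[uu.ravel(),vv.ravel()]).reshape(384,512,3)
for a in (.08,.09,.10,.11,.12,.13):
    m=(abs(P[...,2]-a)<.004)&(np.hypot(P[...,0]-.588,P[...,1]-.037)<.02); print(a,m.sum(),P[m].mean(0) if m.any() else "", uu[m].mean())
print(proj(c,[[.588,.037,.08],[.588,.037,.13]]))
```

```text
[0.59887139 0.0352682  0.20998558] [-0.62326805  0.7818762  -0.0101461   0.01017815] [0.55716063 0.33548545 1.28141553] 0.04091827713806098 14.35
[[253.63130409 222.7333938 ]]
(array([0.58593176, 0.0389648 , 0.173     ]), np.float64(0.11978009162428147), np.float64(0.01821363899966071), np.float64(-0.2255002506326622), array([0.607237  , 0.03281329, 0.17186645]), ((252.0, 223.99996948242188), (23.999996185302734, 149.99996948242188), 0.0))
0.065 388 [0.56638165 0.01523007] [0.60905555 0.06234136]
0.011 2236 [ 0.54013592 -0.01056773] [0.63700547 0.08713628]
0.08 9 [0.58443227 0.0408201  0.07973825] 210.11111111111111
0.09 9 [0.5834208  0.04262757 0.09083537] 209.77777777777777
0.1 7 [0.58451817 0.04161941 0.10050379] 209.57142857142858
0.11 11 [0.58488358 0.04224529 0.11016186] 209.1818181818182
0.12 11 [0.58502507 0.0413317  0.11971289] 209.1818181818182
0.13 11 [0.584749   0.0424607  0.13012166] 208.8181818181818
[[210.08186757 230.33896885]
 [209.23631483 218.55057107]]
```

View pics/w5.png

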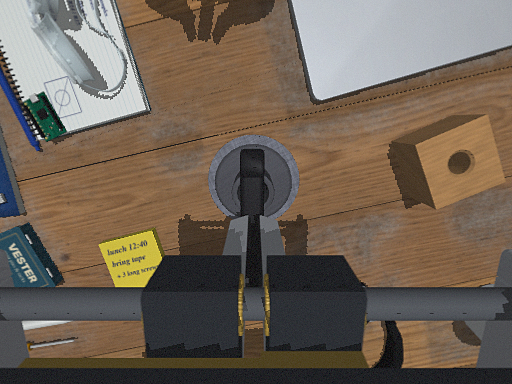

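Wrist view: the bar (252,150 to 252,215) is centred over the base disc (254,178). The saddle top is at 0.172 m, so the column origin sits about 17 mm above the base's, and the side view shows the neck vertical. A gentle top press with shut fingers will confirm the wedge.

Emit:
carry_out(
  travel=[
    [-3,1,0],
    [-4,1,0],
    [-2,0,0],
    [-1,0,-6],
    [0,0,-7],
    [0,0,-7],
    [0,0,-5],
    [0,0,0],
  ],
  yaw=[0,0,0,0,0,0,0,0],
  claw=[1,1,1,1,1,1,1,1],
)

```text
t: 15.12
tool_pos: [0.5862, 0.0377, 0.18]
ee_rot: [-0.623, 0.782, -0.009, 0.009]
ft_force: [0.2, 0.1, -0.5]
width: 0.004
```

Emit:
carry_out(
  travel=[
    [0,0,-1],
    [0,0,-1],
    [0,0,0],
  ],
  yaw=[0,0,0],
  claw=[1,1,1],
)

```text
t: 15.37
tool_pos: [0.5859, 0.0377, 0.1768]
ee_rot: [-0.623, 0.782, -0.008, 0.008]
ft_force: [-0.1, 0.2, -0.2]
width: 0.008
```

Emit:
carry_out(
  travel=[
    [1,0,-1],
    [1,0,-1],
    [0,0,0],
  ],
  yaw=[0,0,0],
  claw=[1,1,1],
)

```text
t: 15.62
tool_pos: [0.5887, 0.0376, 0.1753]
ee_rot: [-0.623, 0.782, -0.009, 0.009]
ft_force: [0.4, 0.0, 0.5]
width: 0.006
```

Emit:
carry_out(
  travel=[
    [0,0,-1],
    [0,0,-1],
  ],
  yaw=[0,0],
  claw=[1,1],
)

```text
t: 15.78
tool_pos: [0.5891, 0.0376, 0.1737]
ee_rot: [-0.623, 0.782, -0.009, 0.009]
ft_force: [0.0, -0.3, -0.1]
width: 0.003
```

Emit:
carry_out(
  travel=[
    [0,0,-1],
    [0,0,-1],
  ],
  yaw=[0,0],
  claw=[1,1],
)

```text
t: 15.95
tool_pos: [0.5893, 0.0376, 0.1719]
ee_rot: [-0.623, 0.782, -0.009, 0.009]
ft_force: [-0.7, 0.0, 4.6]
width: 0.006
```

Contact at 0.172 as expected. Next I press in small increments.

Emit:
carry_out(
  travel=[
    [0,0,-1.5],
  ],
  yaw=[0],
  claw=[1],
)

```text
t: 16.03
tool_pos: [0.5902, 0.0374, 0.1718]
ee_rot: [-0.623, 0.782, -0.01, 0.01]
ft_force: [-0.9, 0.9, 10.2]
width: 0.004
```

Emit:
carry_out(
  travel=[
    [0,0,-2],
  ],
  yaw=[0],
  claw=[1],
)

```text
t: 16.12
tool_pos: [0.5914, 0.0373, 0.1718]
ee_rot: [-0.623, 0.782, -0.011, 0.011]
ft_force: [-0.5, 0.4, 8.1]
width: 0.004
```

Emit:
carry_out(
  travel=[
    [-1,0,-2.6],
  ],
  yaw=[0],
  claw=[1],
)

```text
t: 16.2
tool_pos: [0.5921, 0.0371, 0.1718]
ee_rot: [-0.623, 0.782, -0.013, 0.013]
ft_force: [-1.5, 0.1, 11.0]
width: 0.007
```

Emit:
carry_out(
  travel=[
    [-1,0,-3],
  ],
  yaw=[0],
  claw=[1],
)

```text
t: 16.28
tool_pos: [0.5928, 0.0369, 0.1717]
ee_rot: [-0.623, 0.782, -0.014, 0.014]
ft_force: [-2.3, -0.2, 11.5]
width: 0.005
```

Emit:
carry_out(
  travel=[
    [-1,0,-3.8],
  ],
  yaw=[0],
  claw=[1],
)

```text
t: 16.37
tool_pos: [0.5941, 0.0367, 0.1716]
ee_rot: [-0.623, 0.782, -0.017, 0.017]
ft_force: [-1.7, -0.7, 13.0]
width: 0.007
```

Emit:
carry_out(
  travel=[
    [-1,0,-4.2],
  ],
  yaw=[0],
  claw=[1],
)

```text
t: 16.45
tool_pos: [0.5957, 0.0365, 0.1715]
ee_rot: [-0.623, 0.782, -0.019, 0.019]
ft_force: [-2.3, 0.7, 14.6]
width: 0.007
```

Emit:
carry_out(
  travel=[
    [-1,0,-4.8],
  ],
  yaw=[0],
  claw=[1],
)

```text
t: 16.53
tool_pos: [0.5975, 0.0362, 0.1714]
ee_rot: [-0.623, 0.782, -0.022, 0.022]
ft_force: [-2.1, 0.9, 16.3]
width: 0.004
```

Emit:
carry_out(
  travel=[
    [0,0,3],
    [0,0,8],
    [0,0,12],
    [0,0,15],
    [0,0,20],
    [0,0,20],
    [0,0,15],
    [0,0,5],
    [0,0,0],
    [0,0,0],
  ],
  yaw=[0,0,0,0,0,0,0,0,0,0],
  claw=[1,1,1,1,1,1,1,1,1,1],
)

```text
t: 17.37
tool_pos: [0.5966, 0.0363, 0.2781]
ee_rot: [-0.623, 0.781, -0.022, 0.022]
ft_force: [-0.3, 0.3, 0.5]
width: 0.002
```

Run:
```python
from m import *
s=ctrl.state(); print(s["tool_pos"],s["ft_force"],s["t"])
w=cam("wrist"); print(bar(w,170,330,40,300,.171,.13)[:5])
uu,vv=np.meshgrid(np.arange(512),np.arange(384)); P=depthpts(w,np.c_[uu.ravel(),vv.ravel()]).reshape(384,512,3)
m=(P[...,2]>.008)&(P[...,2]<.016)&(np.hypot(P[...,0]-.588,P[...,1]-.037)<.06); x=P[m]; print(m.sum(),x[:,:2].min(0),x[:,:2].max(0))
c=cam("side"); save(c,"s6"); P=depthpts(c,np.c_[uu.ravel(),vv.ravel()]).reshape(384,512,3)
for a in (.08,.105,.13):
    m=(abs(P[...,2]-a)<.006)&(np.hypot(P[...,0]-.588,P[...,1]-.037)<.02); print(a,m.sum(),uu[m].mean(),proj(c,[[.588,.037,a]]))
```

```text
[0.59662524 0.0363458  0.27813226] [-0.25509094  0.25263039  0.4521925 ] 17.3667
(array([0.52107241, 0.10085708, 0.171     ]), np.float64(0.0786197887198722), np.float64(0.04903512671887062), np.float64(1.3501889229047208), array([0.62347908, 0.04000074, 0.39334612]))
1666 [ 0.53947816 -0.01037036] [0.63620007 0.08768308]
0.08 14 210.0 [[210.08186757 230.33896885]]
0.105 12 209.5 [[209.66396528 224.52047408]]
0.13 10 209.0 [[209.23631483 218.55057107]]
```

View pics/s6.png

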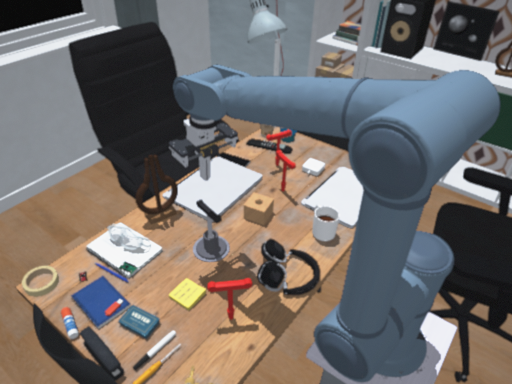

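Side view: the stand is upright at (210,235), with the gripper clear above it. The mug (325,224) and sticky notes (187,293) are in place. The neck follows the vertical to within about 0.3 px.

```bash
python3 -c "
from rig import ctrl
print(ctrl.sign_off())"
```

```text
the job is handed in; nothing more can be done
None
```

The stand is assembled and handed in: I drew the column out of the block, pressed its foot into the base's socket, and left the stand upright on the grey pad. It was done at about 17.4 s of the 38 s allowed.

- **Press force:** the first push, with the column in the grip, read about 15 N at the wrist, or about 17.5 N with the column's weight. I then let go and pressed the saddle with shut fingers up to 16.3 N, about 19 N with the weight. All readings stayed under 25 N, but they come only once per control row, so a brief peak between readings would not show.
- **Seating:** the column hardly moved during the second press (under 1 mm), so the taper was already wedged. The saddle top ended at about 0.171 m, which puts the column's foot about 16–17 mm above the base's underside. That fits a press of about 4 mm beyond first touch.
- **Last checks:** the neck stands vertical to within about 1°, and the base is still centred near (0.588, 0.038). In the last side picture the mug, sticky notes and red look-alikes look undisturbed; I compared these by eye only. The gripper is about 10 cm above the stand and touching nothing.
- **Disagreements:** the tool drifted 2–3° out of vertical, and the column leaned about 1.5° in the grip until I released it. The last automatic bar measurement failed because it picked up the gripper instead of the bar, so I ignored it and relied on the side view.

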